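Tip the tinned connector off the drip box lid

ROBOT

A 6-joint arm with a two-finger parallel gripper is mounted at the origin on the work surface. World frame = base frame: x ahead of the robot, y to its left, z up, the work surface at z = 0. Lengths are in m, angles in rad, forces in N, time in s.
With the tool pointing down it reaches from about 0.225 to 0.875 m from the base axis. Payload 3.4 kg.
Tool frame: the origin (TCP) lies midway between the tips of the shut fingers; the grasp point (between the pads) lies 19 mm behind it; x points along the fingers, y is the direction in which the jaws open and shut, and the axes are right-handed (so a half turn about x gives the same grasp; the last joint's range is limited). The gripper opens to 85 mm and grips with 20 to 120 N. Pads are 22 mm wide; open, the fingers measure 114 mm over their backs; the gripper's body (76 mm by 85 mm) begins 54 mm behind the grasp point. The pads swing forward as they close: fully open they stand 13 mm farther back than shut.
Start: joints at [1.038, 0.276, 1.505, -0, 1.361, -0.121], TCP at [0.23, 0.527, 0.231] pointing down, gripper open.
Joint ranges: [-2.89, 2.89], [-0.75, 2.08], [0.22, 2.7], [-1.18, 4.32], [0.11, 2.71], [-2.7, 2.7]. Speed limits (rad/s): [2.57, 2.57, 3.14, 3.14, 3.14, 3.14].

INTERFACE

Orientations are given as [roll, pitch, yaw] about the fixed x, y, z axes, in that order (R = Rz(yaw) Ry(pitch) Rx(roll)).
In Python, from plant import robot, vision, hand_in gives the robot as it stands. The module is installed in compiled form; this text tells all that it offers.
- The arm moves only by the tool arm_command, never from a script. Its argument "plan" is a list of rows, each an object of numbers: "tx", "ty", "tz": the shift along the tool's x, y, z in mm; "twist": the turn about the tool's x in degrees; "hand": the finger opening in mm, from 0 to 85.4. In form: [{"tx": .., "ty": .., "tz": .., "twist": .., "hand": ..}, ...]. A call has exactly 5 rows; each row shifts and turns the pose as measured when the row begins, along the tool's axes as they then stand; what a row does not reach is not made up. A row lasts 1/8 s, in which the tool goes at most 62.5 mm and 10.7 degrees, less where a joint would pass 70% of its speed; a pose out of reach is approached as far as the arm can. A call with a gripper value outside its range is refused whole. The fingers move at their own pace and stop on an object; "grip_force" is the grip in N (left out, the last holds). Time passes only in rows, so rows that do not move let the fingers close, or fill a call up. It gives the time, the measured TCP pose, the force and the opening at its end, in the units of the state.
- robot.sense(): the state, without advancing time (a new reading comes with each control period).
- vision.camera(name): name is "scene" or "top" or "wrist"; returns the picture (400x640x3 uint8, red, green, blue); there is no depth.
- vision.calibration(name): a dict with "fx", "fy", "cx", "cy" (pixels), "extrinsics" (4x4, takes a point from world to camera coordinates). Camera axes: x right, y down, z forward; pixel columns grow to the right and rows downward; lengths in m; the calibration is good to about 2 mm. A picture is of the moment at which its call begins: read the wrist's pose just before it. calibration takes no time and is no camera call; for the wrist camera it gives the pose at the moment of the call.
- hand_in(): hands the job in, once; it reports no verdict.
The state is a dict: "t": time; "joint_positions": joint angles; "dq": joint speeds; "joint_efforts": joint torques, N m; "position": TCP position; "tool_rot": TCP orientation; "wrist_force": force on the tool from outside, world axes, zero at the start; "ft_torque": the same for the moment, N m; "grip_width": finger opening in m.
Only numpy, scipy, OpenCV 4.12 (cv2) and the standard library are available. Lean on these libraries where they do the work, as an engineer would, in place of code of your own. Each camera call takes 0.05 s, during which the arm holds its last target. There are 200 camera calls.

TASK

Two drip boxes stand side by side, and on the lid of one lies a tinned connector. With a fingertip press that box's lever all the way down so that its lid lifts and the connector slides into the cooling tray behind it, then ease the lever up again so that the lid comes down gently and shuts without slamming. Move the lid with its lever only, do not touch the connector, leave the other box shut and everything else where it stands.

Things in the scene. Friction and masses are not known exactly. Their poses are not given: they have to be found in the camera images.
- connector: Tinned metal connector: a flat bar 50 x 26 x 10 mm with a stud 14 mm thick and 16 mm tall standing on it, 90 g, lying loose on one of the lids (the lid has a low rim left, right and in front, none at the hinge). Origin under the bar's centre, z up. It slides off into the tray when the lid is steep, well before it is fully open.
- lid_a (a joint): Angle of the lid of the drip box that has the connector on its lid: 0 shut, grows as the lid opens, 1.15 rad fully open. The lid is 135 mm long (from its front edge to the hinge) and 140 mm wide, shut its top lies 115 mm above the table. It is linked to the lever: lid angle = 2.6 x lever angle. Nothing holds it open or damps it much: let go, it drops and slams in under half a second.
- lever_a (a joint): Angle of the lever of the drip box that has the connector on its lid: 0 up (lid shut), grows as the pad is pressed down, about 0.44 rad at its stop (lid fully open). Steel arm 20 mm wide, pivoting 75 mm above the table, 110 mm horizontally from the middle of the pad.
- lever_a_pad (a point): Middle of the top of the lever pad of the drip box that has the connector on its lid: a black rubber pad 36 mm along the box and 40 mm wide, top about 103 mm above the table when up. It goes down about 48 mm to the stop, staying above the same spot within 4 mm, and tilts by 0.44 rad. Takes about 5 to 10 N; the weight of the lid pushes it up again as far as the finger lets it. This point's x axis points horizontally (when up) from the pad towards the lid.
- lid_a_middle (a point): Middle of the top of the lid of the drip box that has the connector on its lid; moves with the lid. Shut, its x axis points along the box, from the lever towards the open cooling tray fixed behind the lid. The hinge lies 68 mm from this point along x. The inside of the tray runs from 71 to 209 mm along x and 82 mm to either side; its floor lies 10 mm, its side walls reach 85 mm and its back wall 120 mm above the table.
- lid_b (a joint): Angle of the lid of the other, like drip box, with nothing on its lid: 0 shut, grows as the lid opens, 1.15 rad fully open. The lid is 135 mm long (from its front edge to the hinge) and 140 mm wide, shut its top lies 115 mm above the table. It is linked to the lever: lid angle = 2.6 x lever angle. Nothing holds it open or damps it much: let go, it drops and slams in under half a second.
- lever_b (a joint): Angle of the lever of the other, like drip box, with nothing on its lid: 0 up (lid shut), grows as the pad is pressed down, about 0.44 rad at its stop (lid fully open). Steel arm 20 mm wide, pivoting 75 mm above the table, 110 mm horizontally from the middle of the pad.
- lever_b_pad (a point): Middle of the top of the lever pad of the other, like drip box, with nothing on its lid: a black rubber pad 36 mm along the box and 40 mm wide, top about 103 mm above the table when up. It goes down about 48 mm to the stop, staying above the same spot within 4 mm, and tilts by 0.44 rad. Takes about 5 to 10 N; the weight of the lid pushes it up again as far as the finger lets it. This point's x axis points horizontally (when up) from the pad towards the lid.
- lid_b_middle (a point): Middle of the top of the lid of the other, like drip box, with nothing on its lid; moves with the lid. Shut, its x axis points along the box, from the lever towards the open cooling tray fixed behind the lid. The hinge lies 68 mm from this point along x. The inside of the tray runs from 71 to 209 mm along x and 82 mm to either side; its floor lies 10 mm, its side walls reach 85 mm and its back wall 120 mm above the table.
- flux_bottle: Bystander: amber flux bottle, 48 mm across, 120 mm high, standing between the two boxes; origin under its centre
- solder_reel: Bystander: reel, 60 mm across, 48 mm high, standing between the two lever pads; origin under its centre
- flux_brush: Bystander: flux brush 170 mm long lying on the table in front of the robot; origin on its underside
- tool_cup: Bystander: white plastic tube 70 mm across, 110 mm high with tools in it, to the left (tools reach 160 mm); origin under its centre
- paste_jar: Bystander: jar 56 mm across, 45 mm high, to the left; origin under its centre
- screwdriver: Bystander: screwdriver 180 mm long lying to the right; origin on its underside
- spare_connector: Bystander: bare copper connector lying on the table to the right, 50 x 26 mm; origin under its centre
Not all that is in view belongs to the job. Leave any green or red look-alike of the connector alone.

How it is judged:
By the outcome, as a careful person would: the job done as asked, in the order asked, and still so for the second after the job is handed in, with the robot touching nothing.
It also fails if it takes over 42 s, if anything falls off the work surface, if the arm or the gripper's body presses on something with over 40 N, if the wrist force passes 120 N, or if a joint passes its speed limit or range.

## Working session

There is one attempt and no reset: what is moved stays moved. The work goes in short steps, Python scripts to look and compute and a tool call to move; the robot and the scene stay as the last step left them, time stands still between calls to the robot, and variables do not carry over. Pictures are saved under pics/ and viewed, about 8 in all and at most 12, crops included, and the job is handed in when it is done.

Besides the shell and the picture viewer there is one more tool, called after "Call:" as name([rows], argument=value, ...), one row to a line, values as JSON. arm_command: Moves the arm, as the interface text tells. Its arguments: {"type":"object","properties":{"plan":{"type":"array"},"grip_force":{"type":"number"}},"required":["plan"]}

```bash
mkdir -p pics; cat > h.py <<'E'
import numpy as np, cv2
from plant import robot, vision
def ray(name,u,v):
    c=vision.calibration(name);E=np.array(c["extrinsics"]);R=E[:3,:3];o=-R.T@E[:3,3]
    return o,R.T@np.array([(u-c["cx"])/c["fx"],(v-c["cy"])/c["fy"],1])
def onz(name,u,v,z):
    o,d=ray(name,u,v);return (o+d*(z-o[2])/d[2]).round(4)
def tri(a,b):
    (o1,d1),(o2,d2)=ray(*a),ray(*b);s=np.linalg.lstsq(np.c_[d1,-d2],o2-o1,rcond=None)[0]
    p,q=o1+s[0]*d1,o2+s[1]*d2;return ((p+q)/2).round(4),np.linalg.norm(p-q).round(4)
E
python3 - <<'E'
from h import *
for n in("scene","top"):
    cv2.imwrite(f"pics/{n}.png",vision.camera(n)[:,:,::-1])
print({k:v for k,v in robot.sense().items()})
E
```

```text
{'t': 0.1, 'joint_positions': array([ 1.03799172e+00,  2.76548005e-01,  1.50603308e+00,  1.48903542e-05,
        1.36070472e+00, -1.20997699e-01]), 'dq': array([-9.52438419e-04, -4.85152240e-04, -3.23367230e-03, -2.98793240e-04,
        5.01086793e-04, -1.47478723e-05]), 'joint_efforts': array([ 1.66685462e-03, -4.17700052e+01, -2.46403974e+01, -1.32833343e-04,
        5.73242680e-03, -2.49722768e-05]), 'position': array([0.22990438, 0.52651062, 0.23050637]), 'tool_rot': array([-1.7003918 ,  1.56910311, -2.11220182]), 'wrist_force': array([0.44855598, 0.64252335, 0.61119699]), 'ft_torque': array([ 0.00208708, -0.03365178, -0.03500895]), 'grip_width': 0.08560723598104288}
```

View pics/scene.png

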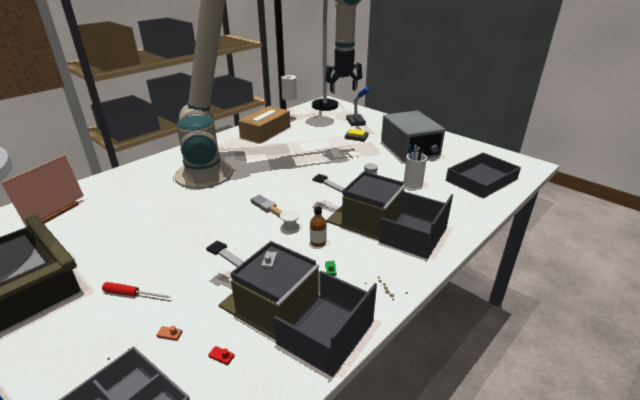

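View pics/top.png

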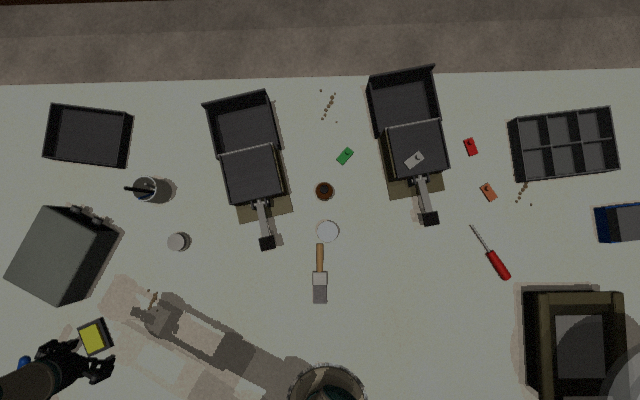

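The connector (grey) lies on the right-hand box: top (414,160), scene (268,260). That box's black pad is at about (429,218) in top and (217,247) in scene. The green look-alike and the reel stand to its left. Next I'll measure the pads.

```bash
python3 - <<'E'
from h import *
P={}
def pad(n,u,v,r):
    im=cv2.imread(f"pics/{n}.png");g=im.max(2)
    m=(g<(45 if n=="top" else 50)).astype(np.uint8)
    k,l,s,c=cv2.connectedComponentsWithStats(m[v-r:v+r,u-r:u+r])
    i=1+np.argmax(s[1:,4]);print(n,s[i],c[i]+[u-r,v-r]);
    cnt=cv2.findContours((l==i).astype(np.uint8),0,2)[0][0];print(cv2.minAreaRect(cnt))
    return c[i]+[u-r,v-r]
t=pad("top",429,218,14);s=pad("scene",217,248,14)
print("tri",tri(("top",*t),("scene",*s)), onz("top",*t,.103),onz("scene",*s,.103))
tb=pad("top",267,242,14);print("padB",onz("top",*tb,.103))
# lid corners A in top (seen), z=.115
for q in [(383,123),(441,119),(451,176),(391,182)]: print(onz("top",*q,.115))
print("conn",onz("top",414,160,.125),"reel",onz("top",328,230,.048),"base",onz("top",325,390,.0))
cs=[cv2.resize(cv2.imread("pics/top.png")[90:250,350:470],(480,600//1),interpolation=cv2.INTER_CUBIC)[:600],]
b=cv2.resize(cv2.imread("pics/scene.png")[225:300,195:275],(320,300),interpolation=cv2.INTER_CUBIC)
a=cv2.resize(cv2.imread("pics/top.png")[90:240,350:470],(480,600),interpolation=cv2.INTER_CUBIC)
o=np.zeros((600,800,3),np.uint8);o[:,:480]=a;o[:300,480:]=b;cv2.imwrite("pics/crop.png",cv2.convertScaleAbs(o,alpha=1.5))
E
```

```text
top [  7   8  17  15 199] [430.05025126 218.47236181]
((15.072000503540039, 14.396000862121582), (13.14808177947998, 15.384149551391602), 79.69515228271484)
scene [  4   8  19  12 129] [215.97674419 247.43410853]
((13.384614944458008, 13.576921463012695), (9.707252502441406, 17.19570541381836), 56.3099365234375)
tri (array([ 0.5168, -0.2851,  0.0955]), np.float64(0.0009)) [ 0.5164 -0.2835  0.103 ] [ 0.5258 -0.2896  0.103 ]
top [  6   7  17  16 194] [267.07731959 242.80927835]
((13.970588684082031, 14.617648124694824), (13.12429428100586, 15.076668739318848), 77.47119140625)
padB [0.4603 0.1476 0.103 ]
[ 0.7712 -0.1656  0.115 ]
[ 0.7781 -0.3185  0.115 ]
[ 0.6262 -0.3389  0.115 ]
[ 0.6138 -0.182   0.115 ]
conn [ 0.669  -0.2417  0.125 ] reel [ 0.4907 -0.0146  0.048 ] base [0.0383 0.0029 0.    ]
```

View pics/crop.png

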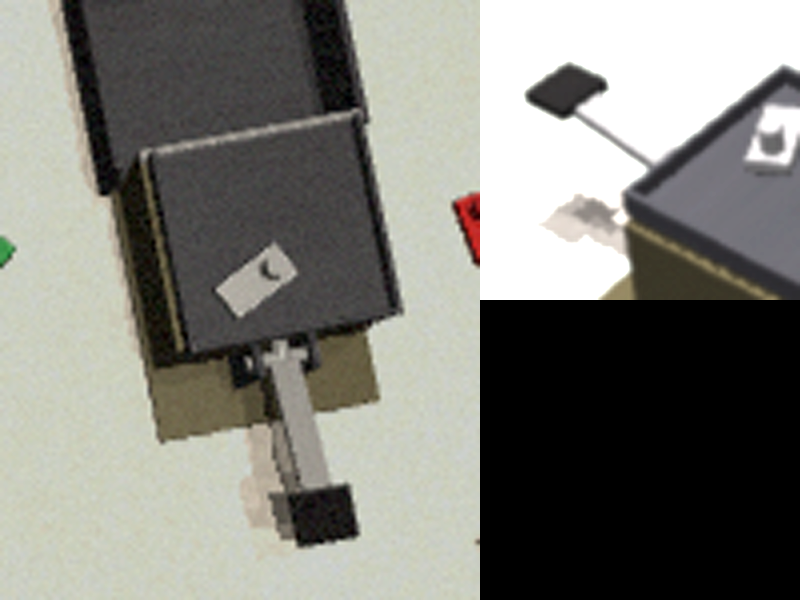

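```bash
cat > s.py <<'E'
from h import *
from scipy.spatial.transform import Rotation as Ro
s=robot.sense();R=Ro.from_euler("xyz",s["tool_rot"]).as_matrix();p=s["position"]
print("t",s["t"],"p",p.round(4),"F",s["wrist_force"].round(1),"w",round(s["grip_width"],4))
print(R.round(3))
d=np.array([.515,-.286,.21])-p
print("toolshift mm",(R.T@d*1e3).round(0))
print("yaw of tool y",np.degrees(np.arctan2(R[1,1],R[0,1])).round(1),"z",np.degrees(np.arctan2(R[1,2],R[0,2])).round(1),"q",s["joint_positions"].round(2))
E
python3 s.py
```

```text
t 0.1 p [0.2299 0.5265 0.2305] F [0.4 0.6 0.6] w 0.0856
[[-0.001  0.4    0.916]
 [-0.001  0.916 -0.4  ]
 [-1.    -0.002 -0.   ]]
toolshift mm [  21. -630.  586.]
yaw of tool y 66.4 z -23.6 q [ 1.04  0.28  1.51  0.    1.36 -0.12]
```

Call:
arm_command([
  {"tx": 0,"ty": -42,"tz": 40,"twist": 0,"hand": 0},
  {"tx": 0,"ty": -42,"tz": 40,"twist": 0,"hand": 0},
  {"tx": 0,"ty": -42,"tz": 40,"twist": 0,"hand": 0},
  {"tx": 0,"ty": -42,"tz": 40,"twist": 0,"hand": 0},
  {"tx": 0,"ty": -42,"tz": 40,"twist": 0,"hand": 0},
], grip_force=40)

```text
t: 0.72
position: [0.331, 0.25, 0.2282]
tool_rot: [-1.557, 1.567, -1.96]
wrist_force: [0.7, -0.0, 0.8]
grip_width: -0.0002
```

Call:
arm_command([
  {"tx": 0,"ty": -42,"tz": 40,"twist": 0,"hand": 0},
  {"tx": 0,"ty": -42,"tz": 40,"twist": 0,"hand": 0},
  {"tx": 0,"ty": -42,"tz": 40,"twist": 0,"hand": 0},
  {"tx": 0,"ty": -42,"tz": 40,"twist": 0,"hand": 0},
  {"tx": 0,"ty": -42,"tz": 40,"twist": 0,"hand": 0},
])

```text
t: 1.35
position: [0.4336, -0.0306, 0.2284]
tool_rot: [-1.014, 1.569, -1.416]
wrist_force: [1.8, 0.6, 0.4]
grip_width: 0.0001
```

```bash
python3 s.py
```

```text
t 1.35 p [ 0.4336 -0.0306  0.2284] F [1.8 0.6 0.4] w 0.0001
[[ 0.     0.392  0.92 ]
 [-0.002  0.92  -0.392]
 [-1.    -0.002  0.001]]
toolshift mm [  19. -203.  175.]
yaw of tool y 66.9 z -23.1 q [-0.23  0.06  1.78 -0.    1.3  -1.4 ]
```

Call:
arm_command([
  {"tx": 0,"ty": -42,"tz": 36,"twist": 0,"hand": 0},
  {"tx": 0,"ty": -42,"tz": 36,"twist": 0,"hand": 0},
  {"tx": 0,"ty": -42,"tz": 36,"twist": 0,"hand": 0},
  {"tx": 0,"ty": -42,"tz": 36,"twist": 0,"hand": 0},
  {"tx": 0,"ty": 0,"tz": 0,"twist": -10,"hand": 0},
])

```text
t: 1.98
position: [0.5015, -0.2533, 0.2263]
tool_rot: [-1.979, 1.57, -2.208]
wrist_force: [-0.3, 0.9, -0.1]
grip_width: -0.0001
```

Call:
arm_command([
  {"tx": 0,"ty": 0,"tz": 0,"twist": -10,"hand": 0},
  {"tx": 0,"ty": 0,"tz": 0,"twist": -10,"hand": 0},
  {"tx": 0,"ty": 0,"tz": 0,"twist": -4,"hand": 0},
  {"tx": 0,"ty": 0,"tz": 0,"twist": 0,"hand": 0},
  {"tx": 0,"ty": 0,"tz": 0,"twist": 0,"hand": 0},
])

```text
t: 2.6
position: [0.5001, -0.2542, 0.2232]
tool_rot: [2.485, 1.564, 2.684]
wrist_force: [0.1, 0.4, -0.7]
grip_width: -0.0004
```

```bash
python3 s.py; python3 - <<'E'
from h import *
c=vision.calibration("wrist");print(c["fx"],c["cx"],c["cy"],np.array(c["extrinsics"]).round(3).tolist())
im=vision.camera("wrist")[:,:,::-1].copy();cv2.imwrite("pics/w1.png",im)
E
```

```text
t 2.6 p [ 0.5001 -0.2542  0.2232] F [ 0.1  0.4 -0.7] w -0.0004
[[-0.006 -0.198  0.98 ]
 [ 0.003  0.98   0.198]
 [-1.     0.004 -0.005]]
toolshift mm [ 13. -34.   8.]
yaw of tool y 101.4 z 11.4 q [-0.59  0.26  1.54 -0.    1.34 -2.36]
330.7929970684089 325.2078128372089 199.8971338777724 [[-0.198, 0.98, 0.004, 0.345], [0.944, 0.19, 0.269, -0.457], [0.263, 0.057, -0.963, 0.253], [0.0, 0.0, 0.0, 1.0]]
```

View pics/w1.png

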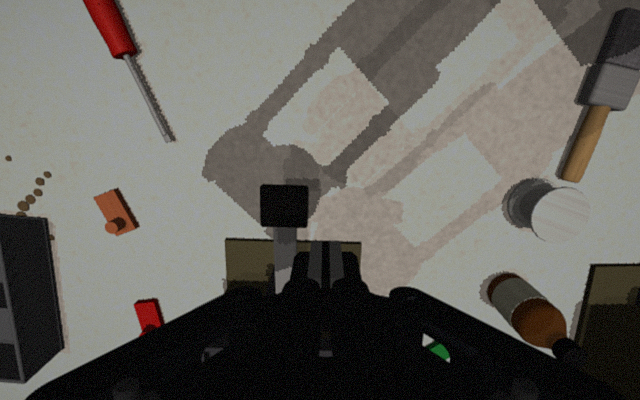

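The wrist view shows the black pad at (284,206), free of anything above it, and the box edges are square with the tool. Next I'll triangulate the pad.

```bash
python3 - <<'E'
from h import *
im=cv2.imread("pics/w1.png")[175:240,250:320];m=(im.max(2)<60).astype(np.uint8)
k,l,s,c=cv2.connectedComponentsWithStats(m);i=1+np.argmax(s[1:,4]);w=c[i]+[250,175];print(s[i],w)
for n,q in(("top",(431,218.5)),("scene",(216.7,247))): print(n,tri((n,*q),("wrist",*w)))
P=onz("wrist",*w,.103);print(P)
R=np.array([[-.006,-.198,.98],[.003,.98,.198],[-1,.004,-.005]])
print((R.T@(P+[0,0,.012]-robot.sense()["position"])*1e3).round(1))
E
```

```text
[  10    9   49   56 2292] [284.14005236 207.95113438]
top (array([ 0.5157, -0.2826,  0.1132]), np.float64(0.0018))
scene (array([ 0.5198, -0.2834,  0.0977]), np.float64(0.0013))
[ 0.5184 -0.2824  0.103 ]
[108.1 -31.7  12.9]
```

Call:
arm_command([
  {"tx": 0,"ty": -33,"tz": 11,"twist": 2,"hand": 0},
  {"tx": 40,"ty": 0,"tz": 0,"twist": 0,"hand": 0},
  {"tx": 35,"ty": 0,"tz": 0,"twist": 0,"hand": 0},
  {"tx": 15,"ty": 0,"tz": 0,"twist": 0,"hand": 0},
  {"tx": 0,"ty": 0,"tz": 0,"twist": 0,"hand": 0},
])

```text
t: 3.28
position: [0.5188, -0.2854, 0.1323]
tool_rot: [2.686, 1.568, 2.847]
wrist_force: [0.4, 0.3, 0.1]
grip_width: 0.0002
```

```bash
python3 s.py; python3 - <<'E'
from h import *
a=vision.camera("wrist")[150:350,180:440,::-1]
b=vision.camera("scene")[190:290,150:280,::-1]
o=np.vstack([cv2.resize(a,(390,300)),cv2.resize(b,(390,300))]);cv2.imwrite("pics/w2.png",o)
E
```

```text
t 3.275 p [ 0.5188 -0.2854  0.1323] F [0.4 0.3 0.1] w 0.0002
[[-0.002 -0.16   0.987]
 [ 0.001  0.987  0.16 ]
 [-1.     0.001 -0.002]]
toolshift mm [-78.   0.  -4.]
yaw of tool y 99.2 z 9.2 q [-0.62  0.37  1.62 -0.    1.15 -2.35]
```

View pics/w2.png

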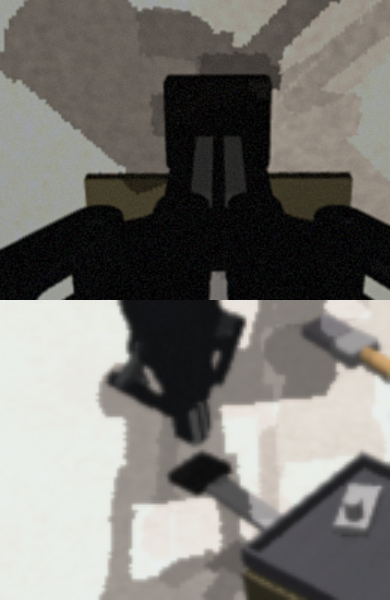

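Fingertips are laterally centred over the pad (crop: pad 165–270, fingers 218) and about 30 mm above it. Now I'll press.

Call:
arm_command([
  {"tx": 15,"ty": 0,"tz": 0,"twist": 0,"hand": 0},
  {"tx": 10,"ty": 0,"tz": 0,"twist": 0,"hand": 0},
  {"tx": 5,"ty": 0,"tz": 0,"twist": 0,"hand": 0},
  {"tx": 4,"ty": 0,"tz": 0,"twist": 0,"hand": 0},
  {"tx": 4,"ty": 0,"tz": 0,"twist": 0,"hand": 0},
])

```text
t: 4.0
position: [0.5205, -0.2872, 0.099]
tool_rot: [-1.155, 1.565, -0.993]
wrist_force: [-4.6, 1.3, 11.5]
grip_width: 0.0002
```

Call:
arm_command([
  {"tx": 4,"ty": 0,"tz": 0,"twist": 0,"hand": 0},
  {"tx": 4,"ty": 0,"tz": 0,"twist": 0,"hand": 0},
  {"tx": 4,"ty": 0,"tz": 0,"twist": 0,"hand": 0},
  {"tx": 4,"ty": 0,"tz": 0,"twist": 0,"hand": 0},
  {"tx": 4,"ty": 0,"tz": 0,"twist": 0,"hand": 0},
])

```text
t: 4.62
position: [0.5184, -0.2876, 0.0877]
tool_rot: [-1.408, 1.562, -1.245]
wrist_force: [-3.1, 0.6, 10.3]
grip_width: -0.0002
```

Call:
arm_command([
  {"tx": 6,"ty": 0,"tz": 0,"twist": 0,"hand": 0},
  {"tx": 6,"ty": 0,"tz": 0,"twist": 0,"hand": 0},
  {"tx": 6,"ty": 0,"tz": 0,"twist": 0,"hand": 0},
  {"tx": 6,"ty": 0,"tz": 0,"twist": 0,"hand": 0},
  {"tx": 6,"ty": 0,"tz": 0,"twist": 0,"hand": 0},
])

```text
t: 5.25
position: [0.518, -0.2877, 0.0641]
tool_rot: [-1.289, 1.559, -1.126]
wrist_force: [-0.3, 1.6, 4.9]
grip_width: -0.0001
```

```bash
python3 s.py
```

```text
t 5.25 p [ 0.518  -0.2877  0.0641] F [-0.3  1.6  4.9] w -0.0001
[[ 0.005 -0.163  0.987]
 [-0.011  0.987  0.163]
 [-1.    -0.011  0.003]]
toolshift mm [-146.    0.   -2.]
yaw of tool y 99.4 z 9.4 q [-0.62  0.43  1.71 -0.01  0.99 -2.35]
```

Call:
arm_command([
  {"tx": 4,"ty": 0,"tz": 0,"twist": 0,"hand": 0},
  {"tx": 4,"ty": 0,"tz": 0,"twist": 0,"hand": 0},
  {"tx": 4,"ty": 0,"tz": 0,"twist": 0,"hand": 0},
  {"tx": 3,"ty": 0,"tz": 0,"twist": 0,"hand": 0},
  {"tx": 3,"ty": 0,"tz": 0,"twist": 0,"hand": 0},
])

```text
t: 5.88
position: [0.5189, -0.2878, 0.057]
tool_rot: [-1.119, 1.554, -0.954]
wrist_force: [-5.3, 4.1, 19.2]
grip_width: 0.0001
```

```bash
python3 - <<'E'
from h import *
s=robot.sense();print(s["position"],s["wrist_force"])
a=vision.camera("scene")[190:370,150:400,::-1]
b=vision.camera("top")[50:250,350:480,::-1]
o=np.hstack([cv2.resize(a,(500,360)),cv2.resize(b,(234,360))]);cv2.imwrite("pics/w3.png",o)
E
```

```text
[ 0.51891617 -0.28775999  0.05701613] [-5.31263835  4.11610665 19.20084238]
```

View pics/w3.png

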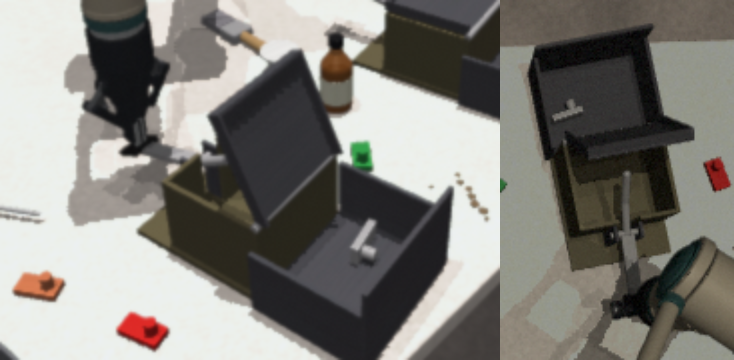

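The lid stands wide open and the connector lies in the tray (crop at (365,240)). Next is a firmer press to confirm the stop before easing up.

Call:
arm_command([
  {"tx": 5,"ty": 0,"tz": 0,"twist": 0,"hand": 0},
  {"tx": 5,"ty": 0,"tz": 0,"twist": 0,"hand": 0},
  {"tx": 5,"ty": 0,"tz": 0,"twist": 0,"hand": 0},
  {"tx": 2,"ty": 0,"tz": 0,"twist": 0,"hand": 0},
  {"tx": 0,"ty": 0,"tz": 0,"twist": 0,"hand": 0},
])

```text
t: 6.6
position: [0.5187, -0.2877, 0.058]
tool_rot: [-1.055, 1.547, -0.889]
wrist_force: [-0.5, 0.9, 1.7]
grip_width: 0.0005
```

Call:
arm_command([
  {"tx": -1,"ty": 0,"tz": 0,"twist": 0,"hand": 0},
  {"tx": -2,"ty": 0,"tz": 0,"twist": 0,"hand": 0},
  {"tx": -2,"ty": 0,"tz": 0,"twist": 0,"hand": 0},
  {"tx": -2,"ty": 0,"tz": 0,"twist": 0,"hand": 0},
  {"tx": -2,"ty": 0,"tz": 0,"twist": 0,"hand": 0},
])

```text
t: 7.22
position: [0.5178, -0.2878, 0.0659]
tool_rot: [-1.14, 1.549, -0.974]
wrist_force: [-0.8, -0.2, 1.9]
grip_width: -0.0002
```

Call:
arm_command([
  {"tx": -2,"ty": 0,"tz": 0,"twist": 0,"hand": 0},
  {"tx": -2,"ty": 0,"tz": 0,"twist": 0,"hand": 0},
  {"tx": -2,"ty": 0,"tz": 0,"twist": 0,"hand": 0},
  {"tx": -2,"ty": 0,"tz": 0,"twist": 0,"hand": 0},
  {"tx": -2,"ty": 0,"tz": 0,"twist": 0,"hand": 0},
])

```text
t: 7.85
position: [0.5174, -0.2879, 0.0774]
tool_rot: [-1.158, 1.548, -0.992]
wrist_force: [-1.5, 0.9, 4.0]
grip_width: 0.0
```

Call:
arm_command([
  {"tx": -1,"ty": 0,"tz": 0,"twist": 0,"hand": 0},
  {"tx": -1,"ty": 0,"tz": 0,"twist": 0,"hand": 0},
  {"tx": -1,"ty": 0,"tz": 0,"twist": 0,"hand": 0},
  {"tx": -1,"ty": 0,"tz": 0,"twist": 0,"hand": 0},
  {"tx": -1,"ty": 0,"tz": 0,"twist": 0,"hand": 0},
])

```text
t: 8.48
position: [0.5179, -0.2878, 0.0844]
tool_rot: [-1.117, 1.547, -0.951]
wrist_force: [-1.8, 0.8, 6.1]
grip_width: -0.0002
```

Call:
arm_command([
  {"tx": -1,"ty": 0,"tz": 0,"twist": 0,"hand": 0},
  {"tx": -1,"ty": 0,"tz": 0,"twist": 0,"hand": 0},
  {"tx": -1,"ty": 0,"tz": 0,"twist": 0,"hand": 0},
  {"tx": -1,"ty": 0,"tz": 0,"twist": 0,"hand": 0},
  {"tx": -1,"ty": 0,"tz": 0,"twist": 0,"hand": 0},
])

```text
t: 9.1
position: [0.5189, -0.2876, 0.0924]
tool_rot: [-1.037, 1.544, -0.871]
wrist_force: [-0.9, 0.6, 7.2]
grip_width: -0.0002
```

Call:
arm_command([
  {"tx": -0.5,"ty": 0,"tz": 0,"twist": 0,"hand": 0},
  {"tx": -0.5,"ty": 0,"tz": 0,"twist": 0,"hand": 0},
  {"tx": -0.5,"ty": 0,"tz": 0,"twist": 0,"hand": 0},
  {"tx": -0.5,"ty": 0,"tz": 0,"twist": 0,"hand": 0},
  {"tx": -0.5,"ty": 0,"tz": 0,"twist": 0,"hand": 0},
])

```text
t: 9.72
position: [0.5202, -0.2874, 0.0986]
tool_rot: [-0.958, 1.541, -0.792]
wrist_force: [-0.6, 0.7, 7.5]
grip_width: 0.0001
```

Call:
arm_command([
  {"tx": 0,"ty": 0,"tz": 0,"twist": 0,"hand": 0},
  {"tx": 0,"ty": 0,"tz": 0,"twist": 0,"hand": 0},
  {"tx": 0,"ty": 0,"tz": 0,"twist": 0,"hand": 0},
  {"tx": 0,"ty": 0,"tz": 0,"twist": 0,"hand": 0},
  {"tx": 0,"ty": 0,"tz": 0,"twist": 0,"hand": 0},
])

```text
t: 10.35
position: [0.5211, -0.2872, 0.1024]
tool_rot: [-0.912, 1.538, -0.747]
wrist_force: [-2.6, 0.5, 7.2]
grip_width: 0.0001
```

Call:
arm_command([
  {"tx": 0,"ty": 0,"tz": 0,"twist": 0,"hand": 0},
  {"tx": 0,"ty": 0,"tz": 0,"twist": 0,"hand": 0},
  {"tx": 0,"ty": 0,"tz": 0,"twist": 0,"hand": 0},
  {"tx": 0,"ty": 0,"tz": 0,"twist": 0,"hand": 0},
  {"tx": 0,"ty": 0,"tz": 0,"twist": 0,"hand": 0},
])

```text
t: 10.98
position: [0.5212, -0.2871, 0.103]
tool_rot: [-0.908, 1.537, -0.742]
wrist_force: [-0.8, 0.9, 4.8]
grip_width: -0.0006
```

Call:
arm_command([
  {"tx": 0,"ty": 0,"tz": 0,"twist": 0,"hand": 0},
  {"tx": 0,"ty": 0,"tz": 0,"twist": 0,"hand": 0},
  {"tx": -0.3,"ty": 0,"tz": 0,"twist": 0,"hand": 0},
  {"tx": -0.3,"ty": 0,"tz": 0,"twist": 0,"hand": 0},
  {"tx": -0.3,"ty": 0,"tz": 0,"twist": 0,"hand": 0},
])

```text
t: 11.6
position: [0.5212, -0.2871, 0.1032]
tool_rot: [-0.907, 1.538, -0.742]
wrist_force: [-1.0, -0.0, 1.4]
grip_width: 0.0003
```

Call:
arm_command([
  {"tx": -0.5,"ty": 0,"tz": 0,"twist": 0,"hand": 0},
  {"tx": -0.5,"ty": 0,"tz": 0,"twist": 0,"hand": 0},
  {"tx": -0.5,"ty": 0,"tz": 0,"twist": 0,"hand": 0},
  {"tx": -0.5,"ty": 0,"tz": 0,"twist": 0,"hand": 0},
  {"tx": -0.5,"ty": 0,"tz": 0,"twist": 0,"hand": 0},
])

```text
t: 12.22
position: [0.5217, -0.2869, 0.1051]
tool_rot: [-0.883, 1.538, -0.718]
wrist_force: [-0.0, -0.1, 0.2]
grip_width: 0.0003
```

Force has gone to zero with the pad at its top, so the lid is shut. Now I'll lift away and check.

Call:
arm_command([
  {"tx": -5,"ty": 0,"tz": 0,"twist": 0,"hand": 0},
  {"tx": -15,"ty": 0,"tz": 0,"twist": 0,"hand": 0},
  {"tx": -30,"ty": 0,"tz": 0,"twist": 0,"hand": 0},
  {"tx": -30,"ty": 0,"tz": 0,"twist": 0,"hand": 0},
  {"tx": 0,"ty": 0,"tz": 0,"twist": 0,"hand": 0},
])

```text
t: 12.85
position: [0.5202, -0.2855, 0.1909]
tool_rot: [-0.874, 1.535, -0.709]
wrist_force: [0.6, -0.3, -0.9]
grip_width: 0.0004
```

```bash
python3 - <<'E'
from h import *
s=robot.sense();print(s["t"],s["position"],s["wrist_force"])
a=vision.camera("scene")[140:390,80:450,::-1]
b=vision.camera("top")[50:260,190:510,::-1]
o=np.vstack([cv2.resize(a,(480,324)),cv2.resize(b,(480,276))]);cv2.imwrite("pics/w4.png",o)
E
```

```text
12.85 [ 0.5202171  -0.28553973  0.19090029] [ 0.60009648 -0.30947345 -0.8766853 ]
```

View pics/w4.png

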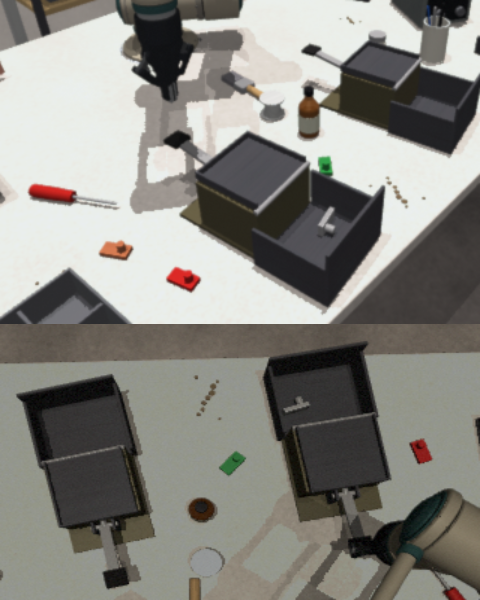

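The lid is shut, the connector lies in the tray (crop (327,222)), the other box is shut, and the bystanders have not moved.

```bash
python3 -c "
from plant import hand_in
print(hand_in())"
```

```text
the job is handed in; nothing more can be done
None
```

The job is done and handed in after about 13 s. The connector is in the cooling tray and its lid is shut again.

- **Press:** I pressed the lever of the connector's box down to its stop with the closed fingertips. The pad bottomed out at about z = 0.057 m with about 19 N on the wrist. A picture at that point showed the lid wide open and the connector in the tray.
- **Easing up:** I raised the lever over about 5 s, slowing to only a few mm/s near the top. The force fell smoothly to zero at z ≈ 0.103 m, which means the lid closed without a slam. I then lifted the fingers clear.
- **Last pictures:** These showed the lid shut, the connector lying on its side in the tray, the other box shut, and the bystanders in view where they were before.
- **Disagreements:** My estimates of the pad's height from pairs of camera views ranged from 96 to 113 mm, against 103 mm in the task text. The height at which the pad took and released load agreed with 103 mm. Moves under load fell short or drifted by up to about 1–2 mm per row, so I corrected each step from the measured pose.

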